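Fetch the note board from behind the desk things

TASK

A flask and a charger stand in front of the board rack: first move both onto the grey mat, standing upright. Then draw the tall white note board out of the stack leaning in the rack, leaving the two low cork boards leaning there, and set it in the empty easel the same way up, centred and square, leaning back on its rest. Last, put the flask and the charger back upright, each exactly where it stood before and the charger turned as it was.

Things in the scene. Friction and masses are not known exactly. Their poses are not given: they have to be found in the camera images.
- flask: steel vacuum flask with black cap, loose, upright, 220 mm tall, 0.25 kg or so; body 60 mm in diameter up to 165 mm, cap 48 mm in diameter from 180 to 220 mm above its foot (grip it there). Origin: centre of the underside, z up. It stands in front of the rack, left or right of the rack's middle.
- charger: white charger cube, loose, 34 (x) x 58 (y) x 64 (z) mm; origin at the centre of the underside, z up. Grip across its 34 mm (x). It stands beside the flask in front of the rack, on the other side of the rack's middle.
- tall_board: tall white note board with aluminium frame, loose, middle board of the leaning stack, 10 mm thick (x), 115 mm wide (y), 118 mm tall (z, along the board), about 0.14 kg. Origin: centre of its lower edge face. It leans back 0.22 rad in the rack: its z axis points up and away from the robot, its x axis through its thickness to the rear. It stands 48 mm proud of the low boards before and behind it; pinch its top edge across the thickness.
- front_board: low cork board with wooden frame in front of the tall board in the rack, 10 (x) x 140 (y) x 70 (z) mm, loose; origin and axes as for the tall board. Stays in the rack (when the tall board is drawn it may slump back 10 mm).
- rear_board: low cork board of the same kind, 10 x 140 x 70 mm, loose, behind the tall board against the back rest. Stays in the rack.
- rack: fixed dark wooden board rack, 150 mm wide (y). A floor and a back rest form a right-angled cradle tilted back 0.22 rad. Origin: on the table under the middle of the corner where floor and rest meet; the corner is 20 mm above the origin. x points to the rear, y to the left, z up. From the corner the floor runs 46 mm forward and gently upward to a lip 8 mm proud; the rest is 62 mm tall. The board stack stands in it: rear, tall, front board.
- easel: fixed empty dark wooden easel, 130 mm wide (y), built like the rack but shallower; origin and axes likewise. Floor and rest meet at a corner 20 mm above the origin, tilted back 0.22 rad; the floor is 28 mm deep with a lip 8 mm proud, the rest 75 mm tall. A board of 10 mm seated against the rest has its origin at about (-5, 0, 21) mm in the easel's frame.
- mat: fixed flat grey fabric mat, 150 (x) x 180 (y) x 4 mm; origin at the centre of its underside, top 4 mm above it. The mat and the easel lie on either side of the rack; which is left changes.
There are look-alikes about, which are no part of the job. What is shaped like the charger but orange is not meant. What is shaped like the rack but orange is not meant.

How it is judged:
On the way, in this order (a step that is already met when the one before it is completed fails the run):
1. flask and charger stand upright and released on the mat, all boards still in the rack (x of flask in the frame of mat between -0.065 and 0.065 m and y of flask in the frame of mat between -0.08 and 0.08 m and z of flask in the frame of mat between -0.002 and 0.01 m and angle between each of flask, charger's own z axis and vertical below 0.1 rad and linear speed of each of flask, charger below 0.02 m/s and contact force between the fingers and flask below 0.3 N and x of charger in the frame of mat between -0.065 and 0.065 m and y of charger in the frame of mat between -0.08 and 0.08 m and z of charger in the frame of mat between -0.002 and 0.01 m and contact force between the fingers and charger below 0.3 N and distance of tall_board from where it was at the start of the episode below 0.02 m), for 0.2 s.
2. the tall board is seated and released in the easel while flask and charger are still on the mat (x of tall_board in the frame of easel between -0.026 and 0.004 m and y of tall_board in the frame of easel between -0.015 and 0.015 m and z of tall_board in the frame of easel between 0.014 and 0.032 m and angle between tall_board's own z axis and vertical below 0.45 rad and angle between the y axis of tall_board and the y axis of easel, either way round below 0.12 rad and linear speed of each of tall_board, flask, charger below 0.02 m/s and angular speed of tall_board below 0.1 rad/s and contact force between the fingers and tall_board below 0.3 N and x of flask in the frame of mat between -0.065 and 0.065 m and y of flask in the frame of mat between -0.08 and 0.08 m and z of flask in the frame of mat between -0.002 and 0.01 m and angle between each of flask, charger's own z axis and vertical below 0.1 rad and contact force between the fingers and flask below 0.3 N and x of charger in the frame of mat between -0.065 and 0.065 m and y of charger in the frame of mat between -0.08 and 0.08 m and z of charger in the frame of mat between -0.002 and 0.01 m and contact force between the fingers and charger below 0.3 N), for 0.2 s.
At the end, for the whole second after the job is handed in: Tall board at rest in the easel: in its cradle, centred within 15 mm, parallel within 0.12 rad. Both low boards still lean in the rack. Flask and charger upright, at rest, within 15 mm of where each stood at the start, the charger square to the rack within 0.15 rad (x of tall_board in the frame of easel between -0.026 and 0.004 m and y of tall_board in the frame of easel between -0.015 and 0.015 m and z of tall_board in the frame of easel between 0.014 and 0.032 m and angle between each of tall_board, front_board, rear_board's own z axis and vertical below 0.45 rad and angle between the y axis of tall_board and the y axis of easel, either way round below 0.12 rad and linear speed of each of tall_board, front_board, rear_board, flask, charger below 0.02 m/s and angular speed of tall_board below 0.1 rad/s and contact force between the fingers and tall_board below 0.3 N and x of front_board in the frame of rack between -0.048 and 0.004 m and y of front_board in the frame of rack between -0.02 and 0.02 m and z of front_board in the frame of rack between 0.014 and 0.036 m and x of rear_board in the frame of rack between -0.048 and 0.004 m and y of rear_board in the frame of rack between -0.02 and 0.02 m and z of rear_board in the frame of rack between 0.014 and 0.036 m and distance of each of flask, charger from where it was at the start of the episode below 0.015 m and angle between each of flask, charger's own z axis and vertical below 0.1 rad and angle between the x axis of charger and the x axis of rack, either way round below 0.15 rad); the robot touches nothing.
It fails at once if a low board is toppled (angle between any of front_board, rear_board's own z axis and vertical above 0.7 rad).
It fails at once if the flask or the charger is tipped over (angle between any of flask, charger's own z axis and vertical above 0.6 rad).
It also fails if it takes over 122 s, if anything falls off the work surface, if the arm or the gripper's body presses on something with over 40 N, if the wrist force passes 120 N, or if a joint passes its speed limit or range.

ROBOT

A 6-joint arm with a two-finger parallel gripper is mounted at the origin on a cart in front of the work surface, level with it; the furniture and walls round the work are solid. World frame = base frame: x ahead of the robot, y to its left, z up, the work surface at z = 0. Lengths are in m, angles in rad, forces in N, time in s.
With the tool pointing down it reaches from about 0.375 to 0.9 m from the base axis. Payload 3.1 kg.
Tool frame: the origin (TCP) lies midway between the tips of the shut fingers; the grasp point (between the pads) lies 19 mm behind it (pinch_z is the distance from the TCP to the grasp point, in m); z points along the fingers, y is the line along which they close (so a half turn about z gives the same grasp; the last joint's range is limited). The gripper opens to 85 mm and grips with 20 to 120 N. Pads are 22 mm wide; open, the fingers measure 114 mm over their backs; the gripper's body (76 mm by 85 mm) begins 54 mm behind the grasp point. The pads swing forward as they close: fully open they stand 13 mm farther back than shut.
Start: joints at [-1.417, 0.527, 1.433, -0, 1.181, -0.178], TCP at [0.204, -0.591, 0.231] pointing down, gripper open.
Joint ranges: [-3.08, 3.08], [-0.75, 2.2], [0.22, 2.44], [-1.43, 4.57], [0, 2.65], [-2.85, 2.85]. Speed limits (rad/s): [2.79, 2.79, 3.14, 3.14, 3.14, 3.14].

INTERFACE

Orientations are given as a unit quaternion [x, y, z, w].
In Python, from station import sense, snapshot, camera_params, sign_off, pinch_z gives the robot as it stands. The module is installed in compiled form; this text tells all that it offers.
- The arm moves only by the shell command python3 -m handwheel 'ROWS' [FORCE]. ROWS is JSON, a list that holds one entry, the list of rows, each a list of 7 numbers: the turn, a rotation vector about the tool's x, y, z in degrees, then the shift along the tool's x, y, z in m, then the opening, from 0 (shut) to 1 (fully open). A call has 1 to 20 rows; each row shifts and turns the commanded pose from where the row before left it, along the tool's axes as they then stand; what a row does not reach is not made up. A row lasts 1/8 s, in which the tool goes at most 62.5 mm and 10.7 degrees, less where a joint would pass 70% of its speed; a pose out of reach is approached as far as the arm can. A call with a gripper value outside its range is refused whole. The fingers move at their own pace and stop on an object; FORCE is the grip in N (left out, the last holds). Time passes only in rows, so rows that do not move let the fingers close. It gives the time, the measured TCP pose, the force, the opening and the grip force at its end, in the units of the state.
- sense(): the state, without advancing time (a new reading comes with each control period).
- snapshot(name): name is "side" or "top"; returns the picture (400x640x3 uint8, red, green, blue); there is no depth.
- camera_params(name): a dict with "fx", "fy", "cx", "cy" (pixels), "world_to_cam" (4x4, takes a point from world to camera coordinates). Camera axes: x right, y down, z forward; pixel columns grow to the right and rows downward; lengths in m; the calibration is good to about 2 mm. A picture is of the moment at which its call begins. camera_params takes no time and is no camera call.
- sign_off(): hands the job in; it is judged then, once.
The state is a dict: "t": time; "q": joint angles; "qd": joint speeds; "tau": joint torques, N m; "tcp_pos": TCP position; "tool_rot": TCP orientation; "force": force on the tool from outside, world axes, zero at the start; "ft_torque": the same for the moment, N m; "finger_gap": opening from 0.0 (shut) to 1.0 (fully open); "gripper_force": force on a finger pad.
Only numpy, scipy, OpenCV 4.12 (cv2) and the standard library are available. Lean on these libraries where they do the work, as an engineer would, in place of code of your own. Each camera call takes 0.05 s, during which the arm holds its last target. There are 200 camera calls.

## Working session

There is one attempt and no reset: what is moved stays moved. The work goes in short steps, Python scripts to look and compute and a shell command to move; the robot and the scene stay as the last step left them, time stands still between calls to the robot, and variables do not carry over. Pictures are saved under pics/ and viewed, at most 17 in all, crops included, and the job is handed in when it is done.

```bash
mkdir -p pics; cat > h.py <<'E'
import numpy as np, cv2
from station import *
from scipy.spatial.transform import Rotation as R
def snap(cam,name):
    im=snapshot(cam); cv2.imwrite(f'pics/{name}.png',im[:,:,::-1]); return im
def ray(cam,u,v):
    p=camera_params(cam); T=np.array(p['world_to_cam']); Rm=T[:3,:3]; o=-Rm.T@T[:3,3]
    d=Rm.T@np.array([(u-p['cx'])/p['fx'],(v-p['cy'])/p['fy'],1]); return o,d/np.linalg.norm(d)
def onz(cam,u,v,z):
    o,d=ray(cam,u,v); return o+d*(z-o[2])/d[2]
def tri(c1,uv1,c2,uv2):
    o,d=ray(c1,*uv1);p,e=ray(c2,*uv2)
    s=np.linalg.lstsq(np.c_[d,-e],p-o,rcond=None)[0]; a=o+s[0]*d;b=p+s[1]*e
    return (a+b)/2,np.linalg.norm(a-b)
def proj(cam,P):
    p=camera_params(cam); c=np.array(p['world_to_cam'])@np.r_[P,1]
    return p['fx']*c[0]/c[2]+p['cx'],p['fy']*c[1]/c[2]+p['cy']
E
python3 - <<'E'
from h import *
np.set_printoptions(precision=4,suppress=True)
for c in('top','side'):
    snap(c,c+'0'); o,d=ray(c,320,200); print(c,o,d,camera_params(c)['fx'])
s=sense(); print(s['t'],s['tcp_pos'],R.from_quat(s['tool_rot']).as_matrix(),s['force'],pinch_z)
E
```

```text
top [ 0.3515 -0.0871  1.4911] [ 0.1249 -0.0002 -0.9922] 490.8888033182667
side [ 0.0922 -1.248   0.7821] [ 0.311   0.8081 -0.5002] 444.0830831815065
0.1 [ 0.2041 -0.5901  0.2304] [[ 0.9451  0.3267 -0.0003]
 [ 0.3267 -0.9451  0.0019]
 [ 0.0003 -0.0019 -1.    ]] [-0.0637 -0.4766  0.614 ] 0.0187
```

View pics/top0.png

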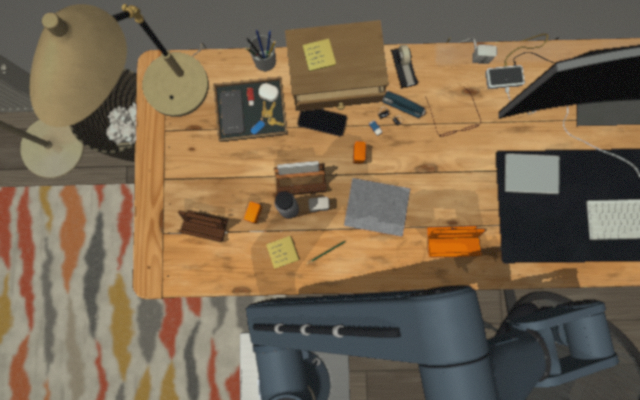

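View pics/side0.png

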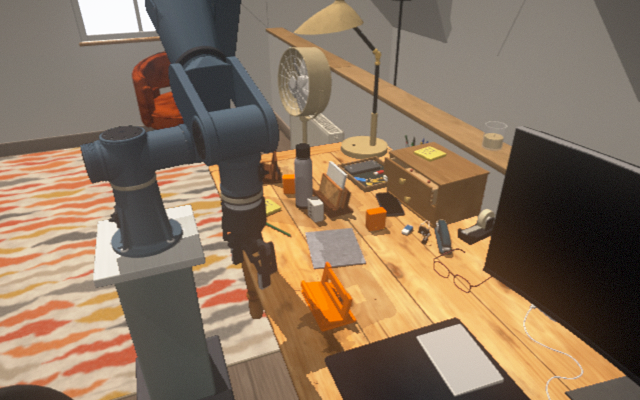

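The top view shows the easel at (203,224), rack at (302,178), flask at (288,205), charger at (318,203) and mat at (377,206). The orange items are decoys. I'll zoom in next.

```bash
python3 - <<'E'
from h import *
a=cv2.imread('pics/top0.png')[150:250,170:420]; cv2.imwrite('pics/topc.png',cv2.resize(a,None,fx=3.2,fy=3.2,interpolation=cv2.INTER_CUBIC))
a=cv2.imread('pics/side0.png')[135:275,250:400]; cv2.imwrite('pics/sidec.png',cv2.resize(a,None,fx=4,fy=4,interpolation=cv2.INTER_CUBIC))
E
```

```text
(no output)
```

View pics/topc.png

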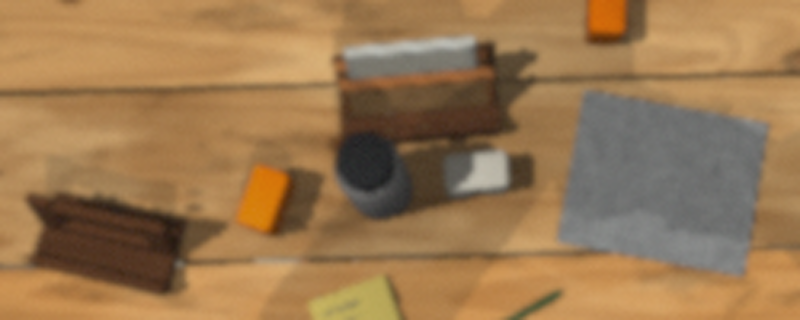

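View pics/sidec.png

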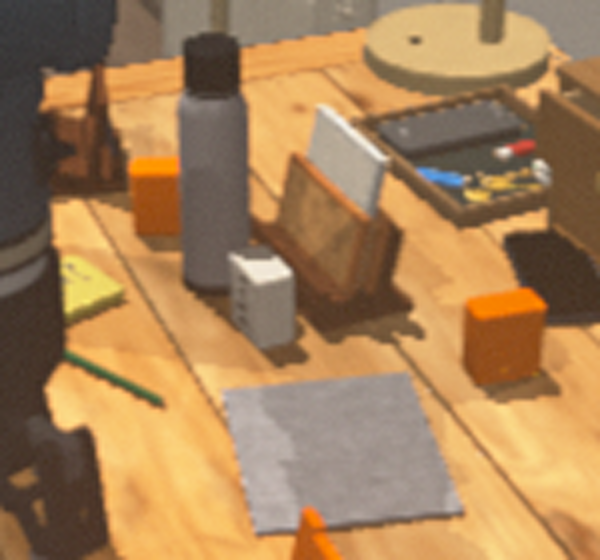

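```bash
cat >> h.py <<'E'
np.set_printoptions(precision=4,suppress=True)
E
python3 - <<'E'
from h import *
T=lambda x,y:(170+(x+.5)/3.2-.5,150+(y+.5)/3.2-.5)
S=lambda x,y:(250+(x+.5)/4-.5,135+(y+.5)/4-.5)
def t(n,p,z): print(n,onz('top',*T(*p),z)[:2])
print('mat'); 
m=[onz('top',*T(*p),.004) for p in [(585,90),(768,125),(745,275),(560,240)]]; print(np.array(m),np.mean(m,0))
t('flask captop',(366,161),.22); print('tri',tri('top',T(366,161),'side',S(212,42)))
c=[(445,154),(507,149),(510,187),(447,195)]
m=[onz('top',*T(*p),.064) for p in c]; print('charger',np.array(m)[:,:2],np.mean(m,0))
print('tri', tri('top',T(477,171),'side',S(262,260)))
for p in [(345,50),(478,40),(345,73),(480,66)]: t('tall',p,.136 if p[1]<60 else .09)
print('tall top L',tri('top',T(345,50),'side',S(322,103))); print('tall top R',tri('top',T(478,40),'side',S(384,160)))
for p in [(340,82),(496,70)]: t('front board top front edge',p,.09)
for p in [(345,143),(503,130)]: t('rack lip front',p,.03)
for p in [(335,57),(492,42)]: t('rack rest top',p,.085)
for p in [(35,264),(170,292)]: t('easel lip front',p,.03)
for p in [(28,195),(185,224)]: t('easel rest top',p,.095)
E
```

```text
mat
[[ 0.6049 -0.1887  0.004 ]
 [ 0.5666 -0.3624  0.004 ]
 [ 0.4241 -0.3339  0.004 ]
 [ 0.4615 -0.1603  0.004 ]] [ 0.5143 -0.2613  0.004 ]
flask captop [0.5139 0.0065]
tri (array([0.5149, 0.0061, 0.2216]), np.float64(0.002547483420945894))
charger [[ 0.5385 -0.0545]
 [ 0.5417 -0.1114]
 [ 0.5066 -0.1132]
 [ 0.5007 -0.0555]] [ 0.5219 -0.0836  0.064 ]
tri (array([ 0.5226, -0.0836,  0.0665]), np.float64(0.0015890117105327745))
tall [0.6233 0.0297]
tall [ 0.6293 -0.0873]
tall [0.6113 0.0339]
tall [ 0.6147 -0.0885]
tall top L (array([0.6222, 0.0295, 0.1395]), np.float64(0.00081617359652836))
tall top R (array([ 0.6282, -0.0871,  0.1386]), np.float64(0.0011174081991284807))
front board top front edge [0.6032 0.0385]
front board top front edge [ 0.6107 -0.1029]
rack lip front [0.5557 0.04  ]
rack lip front [ 0.5644 -0.1087]
rack rest top [0.6273 0.0432]
rack rest top [ 0.6376 -0.1   ]
easel lip front [0.4492 0.3303]
easel lip front [0.4201 0.2044]
easel rest top [0.5068 0.3187]
easel rest top [0.4773 0.1781]
```

```bash
cat >> h.py <<'E'
def plan(pos,yaw=0.06,tilt=0.):
    """tool y at heading yaw; tilt: tool z leans toward -tool y (down and to the robot)"""
    y=np.array([np.cos(yaw),np.sin(yaw),0]);z=np.array([0,0,-1.])
    B=np.c_[np.cross(y,z),y,z]@R.from_rotvec([tilt,0,0]).as_matrix()
    s=sense();A=R.from_quat(s['tool_rot']).as_matrix()
    print('t',round(s['t'],2),'tcp',s['tcp_pos'],'F',np.array(s['force']),'gap',round(s['finger_gap'],3),'grip',round(s['gripper_force'],2))
    print('turn',np.degrees(R.from_matrix(A.T@B).as_rotvec()),'then shift',B.T@(np.array(pos)-s['tcp_pos']))
E
python3 -m handwheel '[[[0,0,0,0,0,-0.05,1],[0,0,0,0,0,-0.05,1]]]'
python3 -c "
from h import *
plan([.514,.006,.30])"
```

```text
t: 0.35
tcp_pos: [0.2041, -0.59, 0.3311]
tool_rot: [0.986, 0.166, 0.0, -0.002]
force: [-0.7, -1.2, -0.4]
finger_gap: 0.999
gripper_force: 0.0
t 0.35 tcp [ 0.2041 -0.59    0.3311] F [-0.6958 -1.1564 -0.3749] gap 0.999 grip 0.0
turn [ -0.1419  -0.1557 -74.3727] then shift [0.5763 0.3451 0.0311]
```

```bash
python3 -m handwheel '[[[0,0,-9.3,0,0,0,1],[0,0,-9.3,0,0,0,1],[0,0,-9.3,0,0,0,1],[0,0,-9.3,0,0,0,1],[0,0,-9.3,0,0,0,1],[0,0,-9.3,0,0,0,1],[0,0,-9.3,0,0,0,1],[0,0,-9.3,0,0,0,1]]]' >/dev/null
python3 -m handwheel '[[[0,0,0,0.048,0.0288,0,1],[0,0,0,0.048,0.0288,0,1],[0,0,0,0.048,0.0288,0,1],[0,0,0,0.048,0.0288,0,1],[0,0,0,0.048,0.0288,0,1],[0,0,0,0.048,0.0288,0,1],[0,0,0,0.048,0.0288,0,1],[0,0,0,0.048,0.0288,0,1],[0,0,0,0.048,0.0288,0,1],[0,0,0,0.048,0.0288,0,1],[0,0,0,0.048,0.0288,0,1],[0,0,0,0.048,0.0288,0,1],[0,0,0,0,0,0,1]]]' >/dev/null
python3 - <<'E'
from h import *
plan([.514,.006,.183])
im=snap('side','side1'); im2=snapshot('top')
a=im[60:235,230:400,::-1]; cv2.imwrite('pics/s1c.png',cv2.resize(a,None,fx=3.4,fy=3.4,interpolation=cv2.INTER_CUBIC))
E
```

```text
t 2.98 tcp [0.5151 0.0085 0.3308] F [-0.4951 -0.4365  0.0903] gap 0.995 grip 0.0
turn [-0.0189 -0.0568  0.3694] then shift [-0.0024 -0.0012  0.1478]
```

View pics/s1c.png

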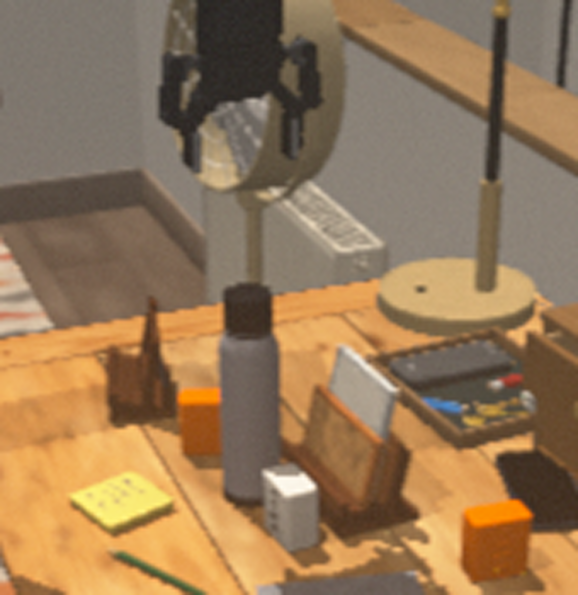

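Open fingers (180 and 290, 150) stand over the flask cap (248,310). I'll descend and grip.

```bash
python3 -m handwheel '[[[0,0,0,-0.0024,-0.0012,0.03,1],[0,0,0,0,0,0.04,1],[0,0,0,0,0,0.04,1],[0,0,0,0,0,0.038,1],[0,0,0,0,0,0,1],[0,0,0,0,0,0,0.3],[0,0,0,0,0,0,0.3],[0,0,0,0,0,0,0.3],[0,0,0,0,0,0,0.3],[0,0,0,0,0,0,0.3],[0,0,0,0,0,0,0.3],[0,0,0,0,0,0,0.3]]]' 40
python3 -c "
from h import *
plan([.5035,-.31,.183+.006])"
```

```text
t: 4.58
tcp_pos: [0.5148, 0.0024, 0.1853]
tool_rot: [0.685, 0.728, 0.001, 0.002]
force: [0.9, -0.0, 6.4]
finger_gap: 0.549
gripper_force: 41.2
t 4.58 tcp [0.5148 0.0024 0.1853] F [ 0.9168 -0.0061  6.4347] gap 0.549 grip 41.23
turn [0.243  0.0815 0.0537] then shift [-0.3112 -0.03   -0.0037]
```

```bash
python3 -m handwheel '[[[0,0,0,0,0,-0.02,0.3],[0,0,0,0,0,-0.04,0.3],[0,0,0,0,0,-0.04,0.3],[0,0,0,-0.02,-0.002,0,0.3],[0,0,0,-0.039,-0.0037,0,0.3],[0,0,0,-0.039,-0.0037,0,0.3],[0,0,0,-0.039,-0.0037,0,0.3],[0,0,0,-0.039,-0.0037,0,0.3],[0,0,0,-0.039,-0.0037,0,0.3],[0,0,0,-0.039,-0.0037,0,0.3],[0,0,0,-0.037,-0.0037,0,0.3],[0,0,0,-0.02,-0.002,0,0.3],[0,0,0,0,0,0,0.3],[0,0,0,0,0,0,0.3]]]'
python3 -c "
from h import *
plan([.5035,-.31,.1895])"
```

```text
t: 6.32
tcp_pos: [0.502, -0.3078, 0.283]
tool_rot: [0.685, 0.728, 0.0, -0.001]
force: [-0.4, -0.4, -3.3]
finger_gap: 0.55
gripper_force: 42.4
t 6.33 tcp [ 0.502  -0.3078  0.283 ] F [-0.3927 -0.4438 -3.3351] gap 0.55 grip 42.41
turn [-0.0464 -0.1178  0.0781] then shift [-0.0023  0.0014  0.0935]
```

```bash
python3 -m handwheel '[[[0,0,0,-0.002,0.001,0.03,0.3],[0,0,0,0,0,0.03,0.3],[0,0,0,0,0,0.02,0.3],[0,0,0,0,0,0.008,0.3],[0,0,0,0,0,0.004,0.3],[0,0,0,0,0,0,0.3],[0,0,0,0,0,0,0.3]]]'
```

```text
t: 7.2
tcp_pos: [0.5038, -0.3118, 0.1922]
tool_rot: [0.685, 0.728, 0.0, 0.001]
force: [0.2, 0.8, -3.2]
finger_gap: 0.554
gripper_force: 42.4
```

```bash
python3 -m handwheel '[[[0,0,0,0,0,0.002,0.3],[0,0,0,0,0,0,0.3]]]' | grep -E "force|pos"
python3 -m handwheel '[[[0,0,0,0,0,0.0015,0.3],[0,0,0,0,0,0,0.3]]]'| grep -E "force|pos"
```

```text
tcp_pos: [0.5033, -0.3115, 0.1894]
force: [-0.2, -0.8, -2.3]
gripper_force: 42.4
tcp_pos: [0.5036, -0.3119, 0.1894]
force: [-1.5, 0.1, 5.0]
gripper_force: 43.1
```

Contact. Release gradually, rise, then head for the charger.

```bash
python3 -m handwheel '[[[0,0,0,0,0,-0.001,0.7],[0,0,0,0,0,0,0.85],[0,0,0,0,0,0,0.9],[0,0,0,0,0,0,0.9],[0,0,0,0,0,-0.03,0.9],[0,0,0,0,0,-0.04,0.9],[0,0,0,0,0,-0.04,0.54],[0,0,0,0,0,0,0.54]]]'
python3 -c "
from h import *
plan([.521,-.084,.12])"
```

```text
t: 8.7
tcp_pos: [0.505, -0.3129, 0.3026]
tool_rot: [0.685, 0.728, 0.0, 0.004]
force: [0.4, -0.0, -0.2]
finger_gap: 0.541
gripper_force: 0.0
t 8.7 tcp [ 0.505  -0.3129  0.3026] F [ 0.353  -0.0432 -0.1574] gap 0.541 grip 0.0
turn [0.3364 0.3452 0.0329] then shift [0.2276 0.0297 0.1826]
```

```bash
python3 -m handwheel '[[[0,0,0,0.02,0.003,0,0.54],[0,0,0,0.04,0.005,0,0.54],[0,0,0,0.04,0.005,0,0.54],[0,0,0,0.04,0.005,0,0.54],[0,0,0,0.04,0.005,0,0.54],[0,0,0,0.03,0.005,0,0.54],[0,0,0,0.0176,0.0017,0.04,0.54],[0,0,0,0,0,0.05,0.54],[0,0,0,0,0,0.05,0.54],[0,0,0,0,0,0.03,0.54],[0,0,0,0,0,0.01,0.54],[0,0,0,0,0,0,0.54],[0,0,0,0,0,0,0.54]]]'
python3 - <<'E'
from h import *
plan([.521,-.084,.036])
im=snap('side','side2'); 
a=im[90:275,250:420,::-1]; cv2.imwrite('pics/s2c.png',cv2.resize(a,None,fx=3.2,fy=3.2,interpolation=cv2.INTER_CUBIC))
E
```

```text
t: 10.32
tcp_pos: [0.5199, -0.0825, 0.1198]
tool_rot: [0.685, 0.728, 0.0, 0.001]
force: [0.3, -0.1, 0.2]
finger_gap: 0.542
gripper_force: 0.0
t 10.32 tcp [ 0.5199 -0.0825  0.1198] F [ 0.2543 -0.0716  0.2297] gap 0.542 grip 0.0
turn [0.1082 0.0448 0.0376] then shift [-0.0016  0.001   0.0838]
```

View pics/s2c.png

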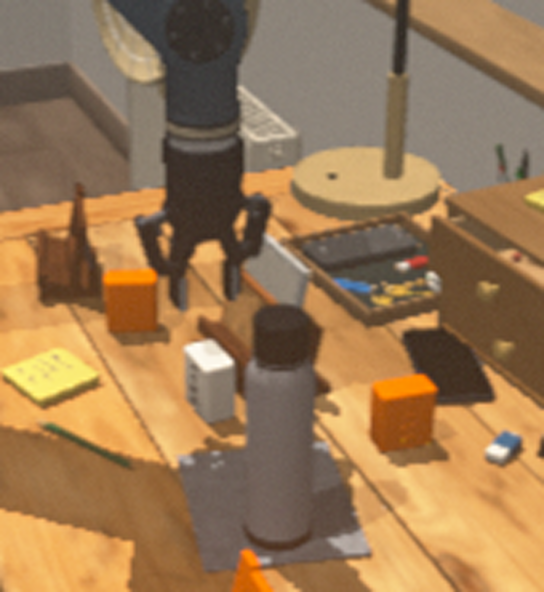

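Flask stands upright on the mat (280,430). Fingers (178 and 232, 295) sit above the charger (210,380). Descending.

```bash
python3 -m handwheel '[[[0,0,0,-0.0015,0,0.03,0.54],[0,0,0,0,0,0.03,0.54],[0,0,0,0,0,0.02,0.54],[0,0,0,0,0,0.009,0.54],[0,0,0,0,0,0,0.54]]]'
python3 -m handwheel '[[[0,0,0,0,0,0,0.2],[0,0,0,0,0,0,0.2],[0,0,0,0,0,0,0.2],[0,0,0,0,0,0,0.2],[0,0,0,0,0,0,0.2]]]' 30
python3 -c "
from h import *
plan([.5250,-.212,.12])"
```

```text
t: 11.0
tcp_pos: [0.5197, -0.0841, 0.0302]
tool_rot: [0.685, 0.728, 0.0, 0.0]
force: [-0.5, -0.3, 0.3]
finger_gap: 0.541
gripper_force: 0.0
t: 11.62
tcp_pos: [0.5205, -0.0844, 0.0309]
tool_rot: [0.685, 0.728, 0.001, 0.001]
force: [0.4, 0.1, 5.5]
finger_gap: 0.393
gripper_force: 32.8
t 11.62 tcp [ 0.5205 -0.0844  0.0309] F [0.4459 0.0757 5.4867] gap 0.393 grip 32.78
turn [0.1587 0.0701 0.0308] then shift [-0.1276 -0.0032 -0.0891]
```

```bash
python3 -m handwheel '[[[0,0,0,0,0,-0.02,0.2],[0,0,0,0,0,-0.03,0.2],[0,0,0,0,0,-0.03,0.2],[0,0,0,-0.02,0,0,0.2],[0,0,0,-0.04,-0.001,0,0.2],[0,0,0,-0.04,-0.001,0,0.2],[0,0,0,-0.0276,-0.001,0,0.2],[0,0,0,0,0,0.02,0.2],[0,0,0,0,0,0.03,0.2],[0,0,0,0,0,0.02,0.2],[0,0,0,0,0,0.002,0.2],[0,0,0,0,0,0,0.2],[0,0,0,0,0,0,0.2]]]'
python3 -c "
from h import *
plan([.5250,-.212,.035])"
```

```text
t: 13.25
tcp_pos: [0.5242, -0.2119, 0.0382]
tool_rot: [0.685, 0.728, 0.0, 0.0]
force: [0.2, 0.1, -1.5]
finger_gap: 0.396
gripper_force: 32.0
t 13.25 tcp [ 0.5242 -0.2119  0.0382] F [ 0.1842  0.0828 -1.5023] gap 0.396 grip 31.95
turn [0.025  0.0262 0.0278] then shift [-0.0001  0.0008  0.0032]
```

```bash
python3 -m handwheel '[[[0,0,0,0,0,0.0025,0.2],[0,0,0,0,0,0,0.2]]]' | grep -E "force|pos"
python3 -m handwheel '[[[0,0,0,0,0,0.0015,0.2],[0,0,0,0,0,0,0.2]]]'| grep -E "force|pos"
```

```text
tcp_pos: [0.5241, -0.2115, 0.0355]
force: [-0.4, 0.1, -0.8]
gripper_force: 31.9
tcp_pos: [0.5243, -0.2116, 0.0348]
force: [-1.4, 0.4, 5.1]
gripper_force: 32.7
```

```bash
python3 -m handwheel '[[[0,0,0,0,0,-0.001,0.5],[0,0,0,0,0,0,0.6],[0,0,0,0,0,0,0.6],[0,0,0,0,0,0,0.6],[0,0,0,0,0,-0.03,0.6],[0,0,0,0,0,-0.05,0.6],[0,0,0,0,0,-0.06,0.6],[0,0,0,0,0,-0.06,0.6],[0,0,0,0,0,-0.06,0.6],[0,0,0,0.04,0,-0.02,0.6],[0,0,0,0.06,0,0,0.6],[0,0,0,0.06,0,0,0.6],[0,0,0,0.06,0,0,0.6],[0,0,0,0.06,0,0,0.6],[0,0,0,0.06,0,0,0.6],[0,0,0,0.05,0,0,0.6],[0,0,0,0.03,0,0,0.6],[0,0,0,0,0,0,0.6]]]'
python3 - <<'E'
from h import *
t=snap('top','top3'); s=snap('side','side3')
for c,im,(u0,u1,v0,v1) in (('top',t,(260,345,145,225)),('side',s,(310,360,150,220))):
    g=im.astype(int); m=((g.min(2)>105)&(g.max(2)-g.min(2)<45)).astype(np.uint8); k=np.zeros_like(m);k[v0:v1,u0:u1]=m[v0:v1,u0:u1]
    for q in cv2.findContours(k,0,1)[0]:
        if cv2.contourArea(q)>40: print(c,cv2.contourArea(q),cv2.boxPoints(cv2.minAreaRect(q)).tolist())
a=cv2.resize(t[150:250,180:410,::-1],None,fx=3.4,fy=3.4,interpolation=cv2.INTER_CUBIC); b=cv2.resize(s[135:215,310:410,::-1],None,fx=3.4,fy=3.4,interpolation=cv2.INTER_CUBIC)
o=np.zeros((600,782,3),np.uint8);o[:340]=a[:340,:782];b=b[:260];o[340:340+len(b),:340]=b;cv2.imwrite('pics/c3.png',o)
E
```

```text
t: 16.0
tcp_pos: [0.4979, 0.2095, 0.3146]
tool_rot: [0.684, 0.73, -0.0, -0.0]
force: [0.1, 0.3, -0.4]
finger_gap: 0.602
gripper_force: 0.0
top 318.5 [[276.751708984375, 164.0207061767578], [317.88275146484375, 160.59312438964844], [318.6689453125, 170.02760314941406], [277.53790283203125, 173.45518493652344]]
side 232.0 [[322.5000305175781, 169.50001525878906], [332.0000305175781, 160.00001525878906], [349.0000305175781, 177.00001525878906], [339.5000305175781, 186.50001525878906]]
```

View pics/c3.png

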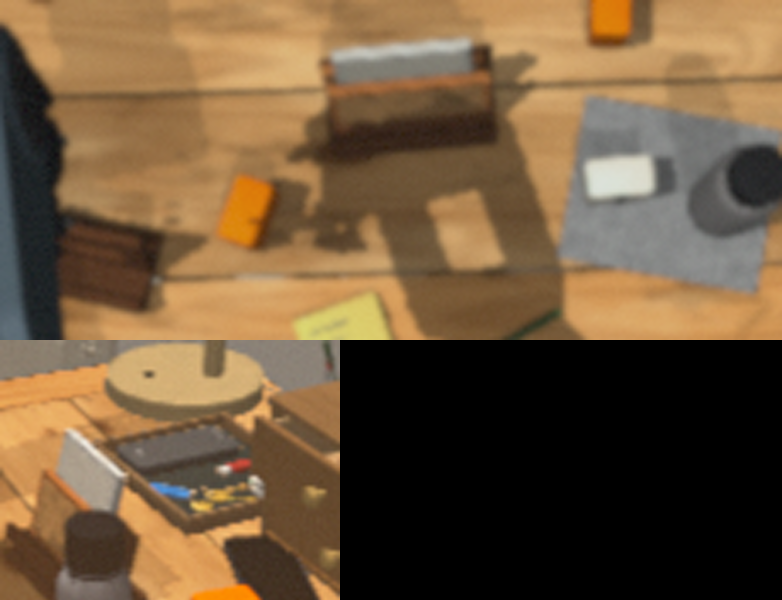

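```bash
python3 - <<'E'
from h import *
a=onz('top',276.75,163.7,.137);b=onz('top',318.2,160.3,.137);print(a,b,(a+b)/2,np.arctan2(b[0]-a[0],a[1]-b[1]),np.linalg.norm(a-b))
for p in [(329,158),(493,145)]: print('lip',onz('top',180+p[0]/3.4,150+p[1]/3.4,.03))
yaw=.053; c=(a+b)/2-np.array([.005*np.cos(yaw),.005*np.sin(yaw),0]); print('top centre',c)
ax=np.array([np.sin(.22)*np.cos(yaw),np.sin(.22)*np.sin(yaw),np.cos(.22)])
print('tcp grasp: 12mm pad-centre below top',c-ax*(.016+.019),'above',c+ax*.05)
plan(c+ax*.06,yaw,.22)
E
```

```text
[0.6277 0.0315 0.137 ] [ 0.6344 -0.0851  0.137 ] [ 0.631  -0.0268  0.137 ] 0.05802792950545641 0.11677745976089872
lip [0.5493 0.0422 0.03  ]
lip [ 0.5573 -0.1029  0.03  ]
top centre [ 0.6261 -0.027   0.137 ]
tcp grasp: 12mm pad-centre below top [ 0.6184 -0.0274  0.1028] above [ 0.637  -0.0265  0.1858]
t 16.1 tcp [0.4984 0.2074 0.3146] F [0.074 0.036 0.274] gap 0.601 grip 0.0
turn [12.5705  0.0982  0.4648] then shift [-0.2408  0.151   0.0882]
```

```bash
python3 -m handwheel '[[[6.3,0,0,0,0,0,0.6],[6.3,0,0.4,0,0,0,0.6],[0,0,0,-0.03,0.02,0,0.6],[0,0,0,-0.05,0.03,0,0.6],[0,0,0,-0.05,0.03,0,0.6],[0,0,0,-0.05,0.03,0,0.6],[0,0,0,-0.04,0.025,0,0.6],[0,0,0,-0.0208,0.013,0,0.6],[0,0,0,0,0,0.03,0.6],[0,0,0,0,0,0.03,0.6],[0,0,0,0,0,0.028,0.6],[0,0,0,0,0,0,0.6],[0,0,0,0,0,0,0.6]]]'
python3 - <<'E'
from h import *
s=snap('side','side4'); plan([.6170,-.0270,.104],.055,.22)
cv2.imwrite('pics/c4.png',cv2.resize(s[90:220,260:400,::-1],None,fx=4.5,fy=4.5,interpolation=cv2.INTER_CUBIC))
E
```

```text
t: 17.73
tcp_pos: [0.6374, -0.0274, 0.1979]
tool_rot: [0.684, 0.721, -0.08, -0.074]
force: [0.3, 0.4, 0.5]
finger_gap: 0.601
gripper_force: 0.0
t 17.77 tcp [ 0.6378 -0.0271  0.1984] F [ 0.8024 -0.3418 -0.5206] gap 0.6 grip 0.0
turn [ 0.1713  0.081  -0.1538] then shift [0.0013 0.0004 0.0966]
```

View pics/c4.png

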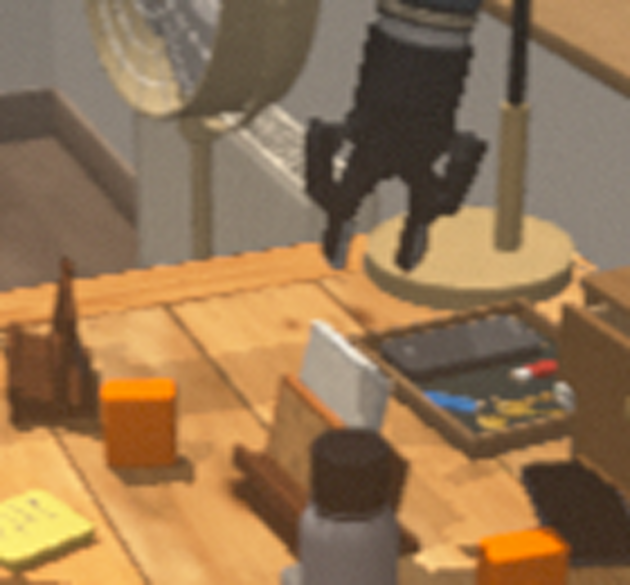

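```bash
python3 - <<'E'
from h import *
print(proj('side',[.6261,-.027,.138]),proj('side',[.620,-.029,.138]))
for x,y in((313,323),(350,353),(388,382)): print(260+(x+.5)/4.5-.5,90+(y+.5)/4.5-.5,onz('side',260+(x+.5)/4.5-.5,90+(y+.5)/4.5-.5,.138))
E
```

```text
(np.float64(337.8082316623371), np.float64(167.27701465403547)) (np.float64(336.35123447210714), np.float64(167.82255106960113))
329.1666666666667 161.38888888888889 [0.6169 0.0262 0.138 ]
337.3888888888889 168.05555555555554 [ 0.6225 -0.0319  0.138 ]
345.8333333333333 174.5 [ 0.6291 -0.0855  0.138 ]
```

```bash
python3 -m handwheel '[[[0,0,0,0.000,-0.0006,0.03,0.6],[0,0,0,0,0,0.03,0.6],[0,0,0,0,0,0.025,0.6],[0,0,0,0,0,0.011,0.6],[0,0,0,0,0,0,0.6]]]'
python3 -m handwheel '[[[0,0,0,0,0,0,0.4],[0,0,0,0,0,0,0.3],[0,0,0,0,0,0,0.2],[0,0,0,0,0,0,0.15],[0,0,0,0,0,0,0.1],[0,0,0,0,0,0,0.05],[0,0,0,0,0,0,0],[0,0,0,0,0,0,0]]]' 40
```

```text
t: 18.4
tcp_pos: [0.6156, -0.0276, 0.1037]
tool_rot: [0.684, 0.721, -0.08, -0.075]
force: [0.3, 0.3, -0.1]
finger_gap: 0.6
gripper_force: 0.0
t: 19.4
tcp_pos: [0.6157, -0.0275, 0.1036]
tool_rot: [0.684, 0.721, -0.08, -0.075]
force: [1.4, -0.2, 2.2]
finger_gap: 0.113
gripper_force: 39.5
```

```bash
python3 -m handwheel '[[[0,0,0,0,0,-0.008,0],[0,0,0,0,0,-0.012,0],[0,0,0,0,0,-0.015,0],[0,0,0,0,0,-0.02,0],[0,0,0,0,0,-0.02,0],[0,0,0,0,0,-0.02,0],[0,0,0,0,0,-0.02,0],[0,0,0,0,0,-0.02,0],[0,0,0,0,0,-0.02,0],[0,0,0,0,0,0,0],[0,0,0,0,0,0,0]]]'
python3 - <<'E'
from h import *
t=snap('top','top5'); s=snap('side','side5')
a=cv2.resize(t[195:255,165:245,::-1],None,fx=5,fy=5,interpolation=cv2.INTER_CUBIC); b=cv2.resize(s[60:220,250:380,::-1],None,fx=3,fy=3,interpolation=cv2.INTER_CUBIC);c=cv2.resize(s[140:190,250:300,::-1],None,fx=5,fy=5,interpolation=cv2.INTER_CUBIC)
o=np.zeros((580,800,3),np.uint8);o[:300,:400]=a;o[:480,400:790]=b;o[310:560,:250]=c;cv2.imwrite('pics/c5.png',o)
E
```

```text
t: 20.78
tcp_pos: [0.6482, -0.0253, 0.2543]
tool_rot: [0.684, 0.721, -0.08, -0.076]
force: [0.3, 0.2, -1.6]
finger_gap: 0.111
gripper_force: 39.2
```

View pics/c5.png

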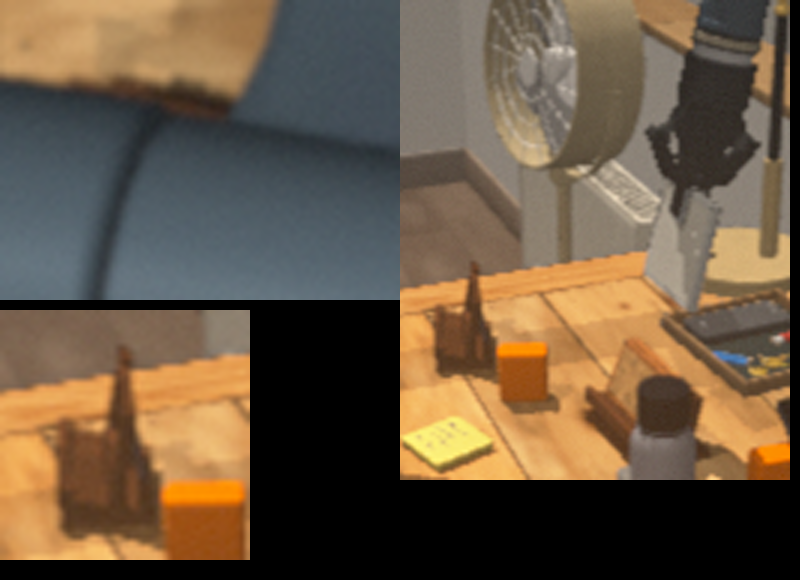

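```bash
python3 - <<'E'
from h import *
t=cv2.imread('pics/top0.png');s=cv2.imread('pics/side5.png')
a=cv2.resize(t[203:248,172:235],None,fx=8,fy=8,interpolation=cv2.INTER_CUBIC)
b=cv2.resize(s[140:190,255:285],None,fx=8,fy=8,interpolation=cv2.INTER_CUBIC)
o=np.zeros((400,760,3),np.uint8);o[:360,:504]=a;o[:400,515:755]=b;o=cv2.convertScaleAbs(o,alpha=1.8);cv2.imwrite('pics/c6.png',o)
E
```

```text
(no output)
```

View pics/c6.png

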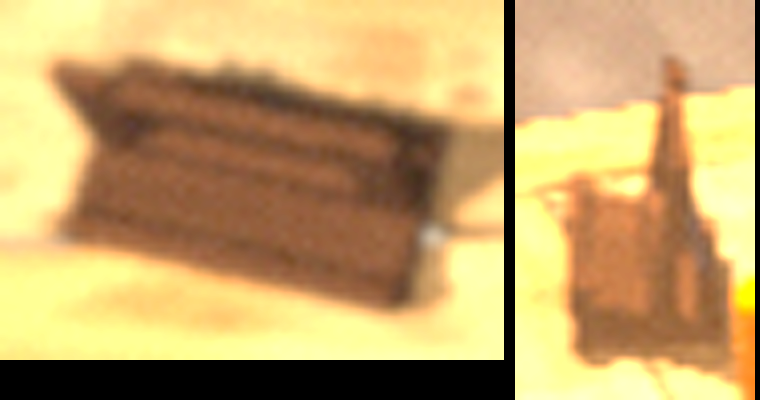

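```bash
python3 - <<'E'
from h import *
T=lambda x,y:(172+(x+.5)/8-.5,203+(y+.5)/8-.5)
S=lambda x,y:(255+(x-515+.5)/8-.5,140+(y+.5)/8-.5)
def f(n,a,b): print(n,*tri('top',T(*a),'side',S(*b)))
f('rest far',(58,66),(673,60)); f('rest near',(440,130),(718,235)); f('lip far',(70,238),(572,185)); f('lip near',(408,303),(582,350))
for n,p,z in(('rest rear L',(58,66),.093),('rest rear R',(443,128),.093),('lip L',(70,238),.034),('lip R',(408,305),.034)): print(n,onz('top',*T(*p),z))
E
```

```text
rest far [0.5056 0.3184 0.0925] 0.001539384948319959
rest near [0.4846 0.1869 0.0606] 0.0034630764265953084
lip far [0.4507 0.3309 0.0292] 0.003778186640656095
lip near [0.4233 0.2108 0.0011] 0.0007647376665077876
rest rear L [0.5063 0.3181 0.093 ]
rest rear R [0.4806 0.18   0.093 ]
lip L [0.4485 0.3299 0.034 ]
lip R [0.4206 0.2043 0.034 ]
```

```bash
cat >> h.py <<'E'
def hover(h,xl=.006,yl=0.,E=(.469,.2595),yaw=-.217,z=.104):
    ax=np.array([np.sin(.22)*np.cos(yaw),np.sin(.22)*np.sin(yaw),np.cos(.22)])
    return np.array([E[0]+xl*np.cos(yaw)-yl*np.sin(yaw),E[1]+xl*np.sin(yaw)+yl*np.cos(yaw),z])+ax*h
E
python3 -c "
from h import *
plan(hover(.12),-.217,.22)"
```

```text
t 20.88 tcp [ 0.648  -0.0253  0.2536] F [ 0.5835 -0.2968 -1.7416] gap 0.113 grip 39.16
turn [-0.1269  3.4325 15.1169] then shift [ 0.2396 -0.1919  0.0763]
```

```bash
python3 -m handwheel '[[[0,1.14,5.04,0,0,0,0],[0,1.14,5.04,0,0,0,0],[-0.1,1.14,5.04,0,0,0,0],[0,0,0,0.02,-0.016,0,0],[0,0,0,0.035,-0.028,0,0],[0,0,0,0.035,-0.028,0,0],[0,0,0,0.035,-0.028,0,0],[0,0,0,0.035,-0.028,0,0],[0,0,0,0.035,-0.028,0.01,0],[0,0,0,0.025,-0.02,0.02,0],[0,0,0,0.0196,-0.0159,0.02,0],[0,0,0,0,0,0.02,0],[0,0,0,0,0,0,0],[0,0,0,0,0,0,0]]]' >/dev/null
python3 - <<'E'
from h import *
plan(hover(.12),-.217,.22)
s=snap('side','side7')
cv2.imwrite('pics/c7.png',cv2.resize(s[50:200,230:350,::-1],None,fx=4,fy=4,interpolation=cv2.INTER_CUBIC))
E
```

```text
t 22.62 tcp [0.5028 0.2524 0.2282] F [ 0.2722  0.056  -1.637 ] gap 0.113 grip 39.11
turn [0.1512 0.0071 0.0427] then shift [-0.0004 -0.0007  0.0075]
```

View pics/c7.png

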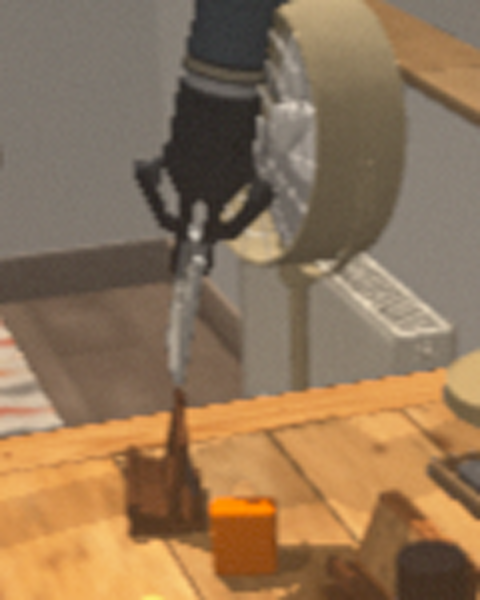

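Board is edge-on to the camera, parallel to the easel below it (165,490). Lowering most of the way.

```bash
python3 -m handwheel '[[[0,0,0,0,-0.0007,0.03,0],[0,0,0,0,0,0.03,0],[0,0,0,0,0,0.025,0],[0,0,0,0,0,0.015,0],[0,0,0,0,0,0.008,0],[0,0,0,0,0,0,0],[0,0,0,0,0,0,0]]]' | grep force
python3 - <<'E'
from h import *
plan(hover(0),-.217,.22)
s=snap('side','side8'); t=snapshot('top')
o=np.zeros((600,800,3),np.uint8);o[:600,:384]=cv2.resize(s[90:190,250:314,::-1],None,fx=6,fy=6,interpolation=cv2.INTER_CUBIC)
o[:420,390:795]=cv2.resize(t[185:255,165:233][:,:,::-1],(405,420),interpolation=cv2.INTER_CUBIC);cv2.imwrite('pics/c8.png',cv2.convertScaleAbs(o,alpha=1.5))
E
```

```text
force: [0.0, -0.4, -1.0]
gripper_force: 39.1
t 23.55 tcp [0.4801 0.2574 0.1232] F [ 0.0058 -0.3676 -1.0212] gap 0.109 grip 39.15
turn [ 0.2233 -0.0332  0.004 ] then shift [-0.0003 -0.001   0.0199]
```

View pics/c8.png

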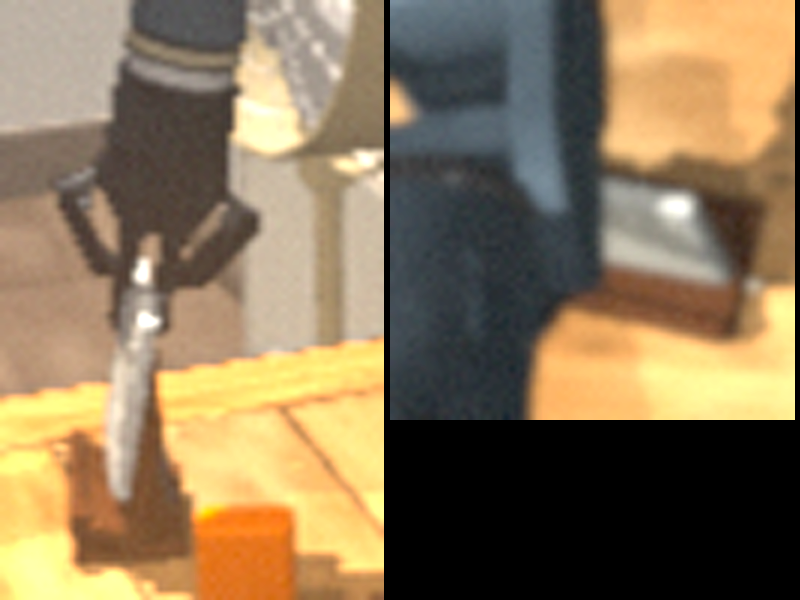

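Board sits inside the cradle in front of the rest, inset at the right end as expected. Lowering to contact.

```bash
python3 -m handwheel '[[[0,0,0,0,-0.001,0.007,0],[0,0,0,0,0,0.006,0],[0,0,0,0,0,0.003,0],[0,0,0,0,0,0,0]]]' | grep -E "force|pos"
python3 -m handwheel '[[[0,0,0,0,0,0.002,0],[0,0,0,0,0,0,0]]]' | grep -E "force|pos"
python3 -m handwheel '[[[0,0,0,0,0,0.002,0],[0,0,0,0,0,0,0]]]' | grep -E "force|pos"
```

```text
tcp_pos: [0.4746, 0.2581, 0.1066]
force: [-0.6, -0.3, -0.5]
gripper_force: 39.3
tcp_pos: [0.4745, 0.2583, 0.105]
force: [-0.5, -0.2, -0.9]
gripper_force: 39.3
tcp_pos: [0.4743, 0.2584, 0.1033]
force: [-0.2, -0.2, -0.6]
gripper_force: 39.4
```

```bash
python3 -m handwheel '[[[0,0,0,0,0,0.0015,0],[0,0,0,0,0,0,0]]]' | grep -E "force|pos"
python3 -m handwheel '[[[0,0,0,0,0,0.0015,0],[0,0,0,0,0,0,0]]]' | grep -E "force|pos"
```

```text
tcp_pos: [0.4744, 0.2582, 0.1031]
force: [-0.0, -2.7, 7.6]
gripper_force: 40.7
tcp_pos: [0.4746, 0.258, 0.1029]
force: [0.1, -5.5, 15.5]
gripper_force: 41.8
```

```bash
python3 -m handwheel '[[[0,0,0,0,0,-0.003,0],[0,0,0,0,0.004,0,0],[0,0,0,0,0,0,0]]]' | grep -E "force|pos"
python3 -m handwheel '[[[0,0,0,0,0.002,0,0],[0,0,0,0,0,0,0]]]' | grep -E "force|pos"
```

```text
tcp_pos: [0.4778, 0.2576, 0.1023]
force: [-0.5, -1.6, 4.5]
gripper_force: 40.1
tcp_pos: [0.4791, 0.2573, 0.102]
force: [-1.4, -0.1, 5.6]
gripper_force: 40.2
```

```bash
python3 -m handwheel '[[[0,0,0,0,0.002,-0.0005,0],[0,0,0,0,0,0,0]]]' | grep -E "force|pos"
python3 -m handwheel '[[[0,0,0,0,0.002,0,0],[0,0,0,0,0,0,0]]]' | grep -E "force|pos"
```

```text
tcp_pos: [0.4809, 0.257, 0.1017]
force: [-2.9, 1.6, 3.5]
gripper_force: 39.9
tcp_pos: [0.4812, 0.2569, 0.1016]
force: [-6.7, 1.6, 7.5]
gripper_force: 40.3
```

Against floor and rest. Release and retract.

```bash
python3 -m handwheel '[[[0,0,0,0,-0.001,-0.0005,0.2],[0,0,0,0,0,0,0.35],[0,0,0,0,0,0,0.5],[0,0,0,0,0,0,0.5],[0,0,0,0,0,-0.02,0.5],[0,0,0,0,0,-0.04,0.5],[0,0,0,0,0,-0.06,0.5],[0,0,0,0,0,-0.06,0.5],[0,0,0,0,0,0,0.5]]]'
python3 - <<'E'
from h import *
plan([.524,-.2116,.30],.055,0)
s=snap('side','side9')
cv2.imwrite('pics/c9.png',cv2.resize(s[100:260,250:380,::-1],None,fx=3.7,fy=3.7,interpolation=cv2.INTER_CUBIC))
E
```

```text
t: 27.4
tcp_pos: [0.5249, 0.2485, 0.2832]
tool_rot: [0.775, 0.623, -0.062, -0.082]
force: [0.4, -0.0, -0.0]
finger_gap: 0.502
gripper_force: 0.0
t 27.4 tcp [0.5249 0.2485 0.2832] F [ 0.3993 -0.0177 -0.046 ] gap 0.502 grip 0.0
turn [-11.6817  -1.8872 -15.5297] then shift [-0.4594 -0.0262 -0.0168]
```

View pics/c9.png

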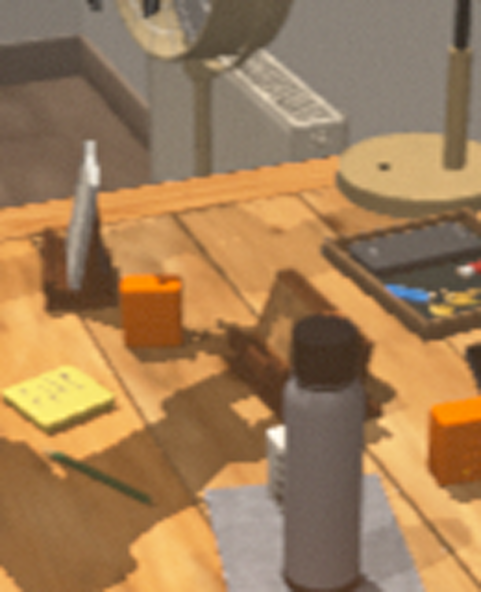

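Board leans in the easel (85,215) and the low boards remain in the rack. Now back to the charger.

```bash
python3 -m handwheel '[[[-5.84,-0.94,-7.76,0,0,0,0.6],[-5.84,-0.94,-7.76,0,0,0,0.6],[0,0,0,-0.03,-0.002,-0.01,0.6],[0,0,0,-0.055,-0.003,-0.007,0.6],[0,0,0,-0.055,-0.003,0,0.6],[0,0,0,-0.055,-0.003,0,0.6],[0,0,0,-0.055,-0.003,0,0.6],[0,0,0,-0.055,-0.003,0,0.6],[0,0,0,-0.055,-0.003,0,0.6],[0,0,0,-0.05,-0.003,0,0.6],[0,0,0,-0.03,-0.002,0,0.6],[0,0,0,-0.0194,-0.001,0,0.6],[0,0,0,0,0,0,0.6],[0,0,0,0,0,0,0.6]]]'
python3 - <<'E'
from h import *
plan([.5243,-.2116,.0355],.0607,0)
t=snap('top','top10')
cv2.imwrite('pics/c10.png',cv2.resize(t[150:250,170:330,::-1],None,fx=5,fy=5,interpolation=cv2.INTER_CUBIC))
E
```

```text
t: 29.2
tcp_pos: [0.5203, -0.2105, 0.2954]
tool_rot: [0.687, 0.727, -0.005, -0.005]
force: [0.9, 0.0, 0.2]
finger_gap: 0.602
gripper_force: 0.0
t 29.2 tcp [ 0.5203 -0.2105  0.2954] F [0.8839 0.0486 0.2018] gap 0.602 grip 0.0
turn [-0.8171  0.0039 -0.2443] then shift [-0.0013  0.004   0.2599]
```

View pics/c10.png

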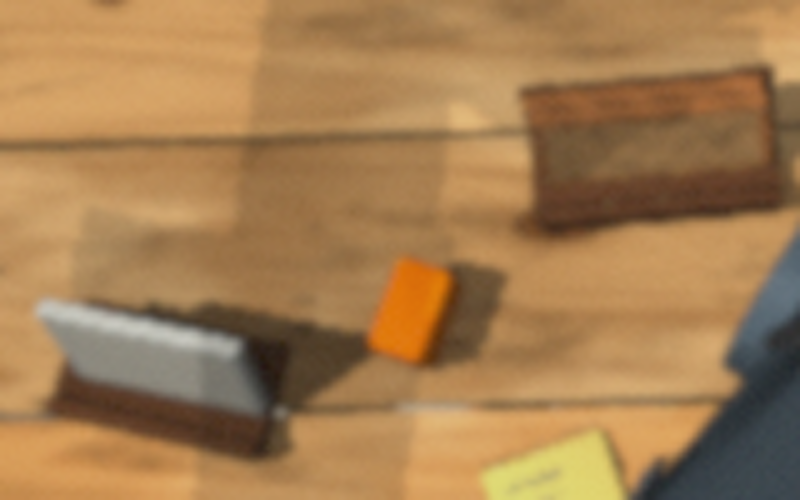

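```bash
python3 - <<'E'
from h import *
T=lambda x,y:(170+(x+.5)/5-.5,150+(y+.5)/5-.5)
def loc(p,E=np.array([.469,.2595]),a=-.217):
    d=p[:2]-E; return np.array([d[0]*np.cos(a)+d[1]*np.sin(a),-d[0]*np.sin(a)+d[1]*np.cos(a)])
for n,p,z in(('topL',(38,303),.136),('topR',(245,348),.136),('botL',(73,378),.033),('botR',(266,414),.033),('lipL',(52,412),.03),('lipR',(265,456),.03)): print(n,loc(onz('top',*T(*p),z)))
E
```

```text
topL [0.0227 0.0568]
topR [ 0.0202 -0.0617]
botL [-0.0123  0.0581]
botR [-0.0113 -0.0595]
lipL [-0.0345  0.0667]
lipR [-0.0357 -0.0637]
```

Board is centred within about 4 mm and square. Grasp the charger.

```bash
python3 -m handwheel '[[[-0.82,0,-0.24,-0.0013,0.004,0.02,0.6],[0,0,0,0,0,0.05,0.6],[0,0,0,0,0,0.06,0.6],[0,0,0,0,0,0.06,0.6],[0,0,0,0,0,0.04,0.6],[0,0,0,0,0,0.02,0.6],[0,0,0,0,0,0,0.6],[0,0,0,0,0,0,0.6]]]' >/dev/null
python3 -c "
from h import *
plan([.5243,-.2116,.0355],.0607,0)"
```

```text
t 30.25 tcp [ 0.5256 -0.2132  0.047 ] F [ 0.0945 -0.0411 -0.3568] gap 0.599 grip 0.0
turn [0.1516 0.1554 0.003 ] then shift [ 0.0016 -0.0012  0.0115]
```

```bash
python3 -m handwheel '[[[0.15,0.15,0,0.0016,-0.0012,0.0105,0.6],[0,0,0,0,0,0,0.6],[0,0,0,0,0,0,0.2],[0,0,0,0,0,0,0.2],[0,0,0,0,0,0,0.2],[0,0,0,0,0,0,0.2],[0,0,0,0,0,0,0.2],[0,0,0,0,0,0,0.2]]]' 30
python3 -m handwheel '[[[0,0,0,0,0,-0.02,0.2],[0,0,0,0,0,-0.03,0.2],[0,0,0,0,0,-0.03,0.2],[0,0,0,0,0,0,0.2],[0,0,0,0,0,0,0.2]]]'|grep force
python3 -c "
from h import *
plan([.5205,-.0844,.0309],.0607,0)"
```

```text
t: 31.25
tcp_pos: [0.5237, -0.2122, 0.0358]
tool_rot: [0.686, 0.728, -0.0, -0.0]
force: [-0.0, 1.0, 4.2]
finger_gap: 0.392
gripper_force: 31.6
force: [0.5, 0.1, -1.7]
gripper_force: 30.9
t 31.88 tcp [ 0.5225 -0.2115  0.1142] F [ 0.5045  0.0927 -1.6789] gap 0.397 grip 30.85
turn [-0.2064 -0.1433 -0.0649] then shift [0.1269 0.0057 0.0833]
```

```bash
python3 -m handwheel '[[[-0.2,-0.15,0,0.02,0,0,0.2],[0,0,0,0.04,0.002,0,0.2],[0,0,0,0.04,0.002,0,0.2],[0,0,0,0.0265,0.0017,0,0.2],[0,0,0,0,0,0,0.2],[0,0,0,0,0,0.03,0.2],[0,0,0,0,0,0.03,0.2],[0,0,0,0,0,0.012,0.2],[0,0,0,0,0,0.004,0.2],[0,0,0,0,0,0,0.2],[0,0,0,0,0,0,0.2]]]'
python3 -c "
from h import *
plan([.5205,-.0844,.0309],.0607,0)"
```

```text
t: 33.25
tcp_pos: [0.5225, -0.0858, 0.0401]
tool_rot: [0.686, 0.728, 0.001, 0.002]
force: [0.1, 0.1, -2.1]
finger_gap: 0.391
gripper_force: 30.7
t 33.25 tcp [ 0.5225 -0.0858  0.0401] F [ 0.0753  0.0881 -2.127 ] gap 0.391 grip 30.69
turn [ 0.2164  0.1421 -0.0654] then shift [ 0.0015 -0.0019  0.0092]
```

```bash
python3 -m handwheel '[[[0.1,0.1,0,0.0015,-0.002,0.0065,0.2],[0,0,0,0,0,0,0.2],[0,0,0,0,0,0,0.2]]]'
python3 -m handwheel '[[[0,0,0,0,0,0.002,0.2],[0,0,0,0,0,0,0.2]]]'
```

```text
t: 33.62
tcp_pos: [0.5198, -0.0841, 0.0328]
tool_rot: [0.686, 0.728, 0.0, 0.0]
force: [0.7, 0.6, -1.4]
finger_gap: 0.388
gripper_force: 30.8
t: 33.88
tcp_pos: [0.5201, -0.0843, 0.0318]
tool_rot: [0.686, 0.728, 0.0, 0.0]
force: [-1.3, -0.1, 5.8]
finger_gap: 0.391
gripper_force: 31.8
```

Placed. Release, rise, and go to the flask.

```bash
python3 -m handwheel '[[[0,0,0,0,0,-0.001,0.48],[0,0,0,0,0,0,0.54],[0,0,0,0,0,0,0.54],[0,0,0,0,0,-0.03,0.54],[0,0,0,0,0,-0.05,0.54],[0,0,0,0,0,-0.06,0.9],[0,0,0,0,0,-0.06,0.9],[0,0,0,0,0,-0.06,0.9],[0,0,0,-0.02,0,0,0.9],[0,0,0,-0.04,-0.003,0,0.9],[0,0,0,-0.05,-0.003,0,0.9],[0,0,0,-0.05,-0.003,0,0.9],[0,0,0,-0.04,-0.003,0,0.9],[0,0,0,-0.028,-0.002,0,0.9],[0,0,0,0,0,0,0.9],[0,0,0,0,0,0,0.9]]]' >/dev/null
python3 -c "
from h import *
plan([.5036,-.3119,.1894],.0607,0)"
```

```text
t 35.88 tcp [ 0.5189 -0.3115  0.291 ] F [-0.0136 -0.2553 -0.7647] gap 0.9 grip 0.0
turn [-0.0508 -0.123  -0.0413] then shift [ 0.0005 -0.0153  0.1016]
```

```bash
python3 -m handwheel '[[[0,0,0,0.0005,-0.0153,0,0.9],[0,0,0,0,0,0,0.9],[0,0,0,0,0,0.03,0.9],[0,0,0,0,0,0.04,0.9],[0,0,0,0,0,0.02,0.9],[0,0,0,0,0,0.011,0.9],[0,0,0,0,0,0,0.9],[0,0,0,0,0,0,0.9]]]' | grep -E "pos|force"
python3 -m handwheel '[[[0,0,0,0,0,0,0.3],[0,0,0,0,0,0,0.3],[0,0,0,0,0,0,0.3],[0,0,0,0,0,0,0.3],[0,0,0,0,0,0,0.3],[0,0,0,0,0,0,0.3]]]' 40
python3 -m handwheel '[[[0,0,0,0,0,-0.02,0.3],[0,0,0,0,0,-0.04,0.3],[0,0,0,0,0,-0.05,0.3],[0,0,0,0,0,0,0.3],[0,0,0,0,0,0,0.3]]]'|grep force
python3 -c "
from h import *
plan([.5148,.0024,.1853],.0607,0)"
```

```text
tcp_pos: [0.5047, -0.3134, 0.1919]
force: [0.5, 0.0, -0.4]
gripper_force: 0.0
t: 37.62
tcp_pos: [0.5047, -0.3135, 0.1919]
tool_rot: [0.686, 0.728, 0.0, 0.001]
force: [0.5, 0.8, 5.3]
finger_gap: 0.55
gripper_force: 41.7
force: [0.9, -1.1, -3.6]
gripper_force: 42.3
t 38.25 tcp [ 0.5029 -0.3121  0.2992] F [ 0.9477 -1.0525 -3.5651] gap 0.55 grip 42.27
turn [-0.1305 -0.1516 -0.0624] then shift [0.3132 0.0309 0.1139]
```

```bash
python3 -m handwheel '[[[0,0,0,0.02,0.002,0,0.3],[0,0,0,0.039,0.004,0,0.3],[0,0,0,0.039,0.004,0,0.3],[0,0,0,0.039,0.004,0,0.3],[0,0,0,0.039,0.004,0,0.3],[0,0,0,0.039,0.004,0,0.3],[0,0,0,0.039,0.004,0,0.3],[0,0,0,0.038,0.004,0,0.3],[0,0,0,0.02,0.001,0,0.3],[0,0,0,0,0,0,0.3],[0,0,0,0,0,0.03,0.3],[0,0,0,0,0,0.04,0.3],[0,0,0,0,0,0.02,0.3],[0,0,0,0,0,0,0.3],[0,0,0,0,0,0,0.3]]]'|grep force
python3 -c "
from h import *
plan([.5148,.0018,.188],.0607,0)"
```

```text
force: [0.7, -0.3, -2.9]
gripper_force: 42.5
t 40.12 tcp [ 0.5169 -0.0003  0.2113] F [ 0.6891 -0.3058 -2.8782] gap 0.55 grip 42.47
turn [ 0.0703  0.0217 -0.0899] then shift [ 0.0022 -0.002   0.0233]
```

```bash
python3 -m handwheel '[[[0,0,0,0.0022,-0.002,0.012,0.3],[0,0,0,0,0,0.007,0.3],[0,0,0,0,0,0.002,0.3],[0,0,0,0,0,0,0.3],[0,0,0,0,0,0,0.3]]]'|grep -E "pos|force"
python3 -m handwheel '[[[0,0,0,0,0,0.002,0.3],[0,0,0,0,0,0,0.3]]]'|grep -E "pos|force"
python3 -m handwheel '[[[0,0,0,0,0,0.001,0.3],[0,0,0,0,0,0,0.3]]]'|grep -E "pos|force"
```

```text
tcp_pos: [0.5145, 0.0023, 0.19]
force: [-0.8, 0.2, -1.9]
gripper_force: 42.4
tcp_pos: [0.5145, 0.0023, 0.1879]
force: [-0.2, -1.2, -1.8]
gripper_force: 42.5
tcp_pos: [0.5148, 0.0023, 0.1879]
force: [0.2, 0.1, 5.2]
gripper_force: 43.1
```

Contact at the expected height. Release, retract to the side, and check both views.

```bash
python3 -m handwheel '[[[0,0,0,0,0,-0.0008,0.7],[0,0,0,0,0,0,0.85],[0,0,0,0,0,0,0.9],[0,0,0,0,0,0,0.9],[0,0,0,0,0,-0.03,0.9],[0,0,0,0,0,-0.05,0.9],[0,0,0,0,0,-0.05,0.9],[0,0,0,-0.03,0,-0.03,0.9],[0,0,0,-0.055,0,0,0.9],[0,0,0,-0.055,0,0,0.9],[0,0,0,-0.055,0,0,0.9],[0,0,0,-0.055,0,0,0.9],[0,0,0,-0.055,0,0,0.9],[0,0,0,-0.055,0,0,0.9],[0,0,0,-0.03,0,0,0.9],[0,0,0,0,0,0,0.9],[0,0,0,0,0,0,0.9]]]'
python3 - <<'E'
from h import *
t=snap('top','top12'); t0=cv2.imread('pics/top0.png')
o=np.zeros((590,800,3),np.uint8)
o[:288]=cv2.resize(t0[150:240,170:420],(800,288),interpolation=cv2.INTER_CUBIC);o[300:588]=cv2.resize(t[150:240,170:420,::-1],(800,288),interpolation=cv2.INTER_CUBIC);cv2.imwrite('pics/c12.png',o)
E
```

```text
t: 43.38
tcp_pos: [0.5373, -0.386, 0.3471]
tool_rot: [0.686, 0.728, 0.0, -0.001]
force: [0.1, 0.6, 0.7]
finger_gap: 0.896
gripper_force: 0.0
```

View pics/c12.png

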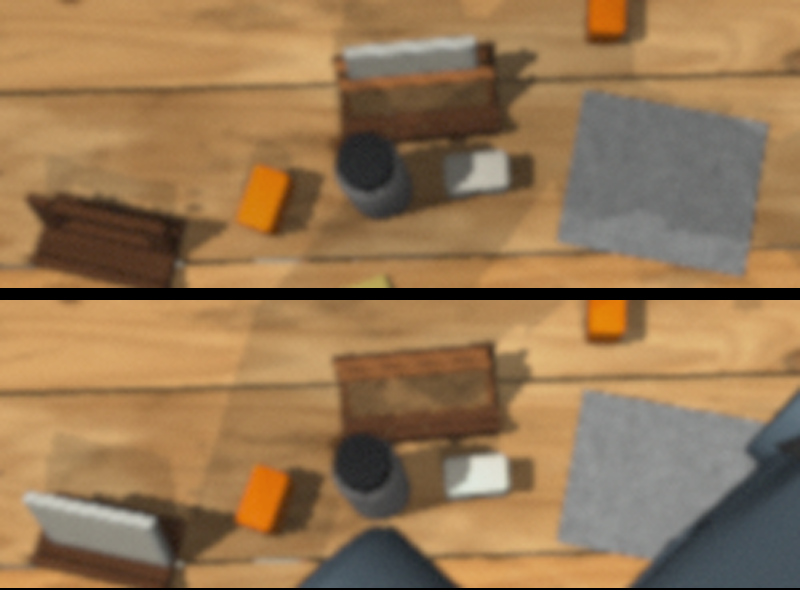

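Flask (363,462) and charger (477,475) match their starting positions of (366,161) and (477,171) with the 300 px offset between panels. The board leans in the easel and the cork boards are in the rack.

```bash
python3 -c "
from station import *
print(sign_off())"
```

```text
the job is handed in; nothing more can be done
None
```

I handed the job in at about 43 s; no verdict came back, but the last top view showed the board leaning in the easel, both cork boards still in the rack, and the flask and charger within about 2 mm of where they started.

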